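# Seat the pressing platen on the compression jig

## Task

Fit the drilled square platen onto the compression jig: lower it, hub up and square, over the tall guide rod without letting it bind or drop, then, pressing only lightly on the sprung key at the rod's foot, turn it by feel until its cross slot drops over the key, and turn no further. Keep hold of it until it lies fully home, flat on the jig's base, then let go and leave everything else on the bench as it is.

Things in the scene. Friction and masses are not known exactly. Their poses are not given: they have to be found in the camera images.
- platen: Loose bare-aluminium platen, 0.4 to 0.65 kg, lying hub up at any yaw: square plate 80 x 80 mm, 21 mm thick, with a square hub 34 x 34 mm standing 45 mm above it (66 mm high in all), sides parallel to the plate's. A 17.5 mm bore runs vertically through its centre. Origin: centre of the underside; z up along the bore; x, y parallel to the sides.
- slot (a point): Centre of the cross slot in the platen's underside (same point as its origin): two slots 10 mm wide, 11 mm deep, running right across from side to side, one along the platen's x, one along its y, with a 22 mm square recess in the middle. So it fits the key at every quarter turn. The 17.5 mm bore begins 11 mm above the underside.
- jig: Compression jig screwed to the bench: grey base block 120 x 120 x 25 mm; a steel guide rod, 16 mm diameter, stands vertically from its centre to 110 mm above the bench (85 mm above the block). Origin: centre of the block's underside, on the bench; z up along the rod; x, y parallel to the block's sides. Contact between platen and jig must stay below 50 N (all touching points added up).
- rod_tip (a point): Centre of the guide rod's top, 110 mm above the bench. The rod's top 6 mm taper from 16 to 10 mm diameter.
- rod_foot (a point): Point on the rod's axis at the top face of the jig's base block, 25 mm above the bench: the platen's origin is here when it is home.
- key_top (a point): Rod axis at the height of the key's top, 10 mm above the block. The key: a straight steel bar 50 mm long, 6 mm wide, across the rod's foot; stiff friction (1.2 N m) keeps its direction, which is not reported. Sprung: it gives 4 mm (2 N to start, 6 N at its stop), then is rigid, so a platen not lined up stays at least 6 mm above the block.
- key_turn_centre (a point): Rod axis at the block's top face. The key's direction differs each time, 17 to 73 degrees counter-clockwise (seen from above) from the block's x axis: a platen square with the block never fits, but turned counter-clockwise from there it comes into line within 73 degrees. It goes over the key within about 4 degrees and then sinks to the block; turning on after that strains the key.
- test_block: Bystander: steel hardness test block, a disc 52 mm across, 14 mm high. Origin: centre of its underside.
- beaker: Bystander: glass beaker 56 mm across, 75 mm high. Origin: centre of its underside.
- loose_collar: Bystander: dark steel collar 44 mm across with a 24 mm hole, 18 mm high. Origin: centre of its underside.
- spanner: Bystander: steel spanner 150 mm long, lying. Origin: centre of its underside.
- driver: Bystander: screwdriver 170 mm long, lying. Origin: centre of its underside.
Not all that is in view belongs to the job. What is shaped like the platen but green or orange is not meant. There is more than one size of the jig; the job needs the smaller.

How it is judged:
On the way:
1. the platen is on the guide rod, upright, partly lowered (horizontal distance between platen and rod_foot below 0.004 m and z of platen in the frame of rod_foot between 0.004 and 0.062 m and angle between platen's own z axis and vertical below 0.1 rad), for 0.1 s.
At the end, for the whole second after the job is handed in: The platen is on the rod (axes within 3 mm), upright within 0.03 rad, its underside within 2.5 mm of the top of the jig's base block, at rest and let go (horizontal distance between platen and rod_foot below 0.003 m and z of platen in the frame of rod_foot below 0.0025 m and angle between platen's own z axis and vertical below 0.03 rad and linear speed of platen below 0.01 m/s); the robot touches nothing.
It fails at once if the platen is forced or dropped onto the jig: more than 50 N between them, all touching points added up (contact force between platen and jig above 50 N).
It fails at once if a bystander is moved more than 20 mm (distance of any of test_block, beaker, loose_collar, spanner, driver from where it was at the start of the episode above 0.02 m).
It also fails if it takes over 64 s, if anything falls off the work surface, if the arm or the gripper's body presses on something with over 40 N, if the wrist force passes 120 N, or if a joint passes its speed limit or range.

## Robot

A 6-joint arm with a two-finger parallel gripper is mounted at the origin on the work surface. World frame = base frame: x ahead of the robot, y to its left, z up, the work surface at z = 0. Lengths are in m, angles in rad, forces in N, time in s.
With the tool pointing down it reaches from about 0.425 to 0.925 m from the base axis. Payload 12.5 kg.
Tool frame: the origin (TCP) lies midway between the tips of the shut fingers; the grasp point (between the pads) lies 19 mm behind it; z points along the fingers, y is the line along which they close (so a half turn about z gives the same grasp; the last joint's range is limited). The gripper opens to 85 mm and grips with 20 to 120 N. Pads are 22 mm wide; open, the fingers measure 114 mm over their backs; the gripper's body (76 mm by 85 mm) begins 54 mm behind the grasp point. The pads swing forward as they close: fully open they stand 13 mm farther back than shut.
Start: joints at [-1.224, 0.491, 1.559, -0, 1.092, -0.106], TCP at [0.273, -0.562, 0.199] pointing down, gripper open.
Joint ranges: [-3.1, 3.1], [-0.84, 2.19], [0.05, 2.79], [-1.13, 4.28], [0.06, 2.93], [-2.69, 2.69]. Speed limits (rad/s): [2.22, 2.22, 2.79, 3.14, 3.14, 3.14].

## Interface

Orientations are given as a unit quaternion [w, x, y, z].
In Python, from bench import ctrl, cams, hand_in, masks_of gives the robot as it stands.
- The arm moves only by the tool apply_moves, never from a script. Its argument "increments" is a list of rows, each an object of numbers: "x", "y", "z": the shift along the tool's x, y, z in units of 40 mm (1.0 is 40 mm); "rx", "ry", "rz": the turn, a rotation vector about the tool's x, y, z in units of 5 degrees (1.0 is 5 degrees); "claw": the opening, from 0 (shut) to 1 (fully open). In form: [{"x": .., "y": .., "z": .., "rx": .., "ry": .., "rz": .., "claw": ..}, ...]. A call has 1 to 12 rows; each row shifts and turns the commanded pose from where the row before left it, along the tool's axes as they then stand; what a row does not reach is not made up. A row lasts 1/12 s, in which the tool goes at most 41.7 mm and 7.16 degrees, less where a joint would pass 70% of its speed; a pose out of reach is approached as far as the arm can. A call is refused whole if a number of a shift passes 1 or a number of a turn 1, either way. A call with a gripper value outside its range is refused whole. The fingers move at their own pace and stop on an object; the grip force is fixed at half the most. Time passes only in rows, so rows that do not move let the fingers close. It gives the time, the measured TCP pose, the force, the opening and the grip force at its end, in the units of the state.
- ctrl.get_obs(): the state, without advancing time (a new reading comes with each control period).
- cams.capture(name): name is "scene" or "side" or "wrist"; returns (picture, depth): 480x640x3 uint8, blue, green, red; 480x640 float32, m along the optical axis (not along the pixel's ray), 0 where there is no reading.
- cams.camera_info(name): a dict with "fovy" (degrees; the focal length in pixels is half the picture's height over the tangent of half this angle, whatever the lens; pixels are square), "cx", "cy" (the principal point, pixels), "k1" (the pictures are not rectified: a ray, as slopes to the right and down, at radius r is drawn at 1 + k1 r^2 times it, then the intrinsics apply), "rvec" (rotation vector, rad) and "tvec" (3), from world to camera coordinates, as OpenCV has them. Camera axes: x right, y down, z forward; pixel columns grow to the right and rows downward; lengths in m; the calibration is good to about 2 mm. A picture is of the moment at which its call begins: read the wrist's pose just before it. camera_info takes no time and is no camera call; for the wrist camera it gives the pose at the moment of the call.
- hand_in(): hands the job in; it is judged then, once.
Trained networks look in the newest picture that a camera, given by its name, has taken for a name from the list of things; names that differ only in an ending like _2 or _b are one class to them, and where a whole thing is asked for, a point or a joint stands for the part that bears it (a point fixed in the world has none). Each returns a list of dicts, best first, with "p" (0 to 1); they miss things now and then, are a little off and sometimes report something else, mostly with a low value. They report only what shows in the picture. A call takes as long as a camera call. They do not tell look-alikes from the thing itself.
- masks_of(camera, query): "pixels" (480x640 bool, what is visible of it) and "box" ([left, top, right, bottom] in pixels, round what is visible of it).
The state is a dict: "clock": time; "qpos": joint angles; "qd": joint speeds; "effort": joint torques, N m; "position": TCP position; "orientation": TCP orientation; "wrist_force": force on the tool from outside, world axes, zero at the start; "torque": the same for the moment, N m; "grip_width": finger opening in m; "finger_force": force on a finger pad.
Only numpy, scipy, OpenCV 4.12 (cv2) and the standard library are available. Lean on these libraries where they do the work, as an engineer would, in place of code of your own. Each camera call takes 0.05 s, during which the arm holds its last target. There are 200 camera calls.

## Working session

There is one attempt and no reset: what is moved stays moved. The work goes in short steps, Python scripts to look and compute and a tool call to move; the robot and the scene stay as the last step left them, time stands still between calls to the robot, and variables do not carry over. Pictures are saved under pics/ and viewed, at most 10 in all, crops included, and the job is handed in when it is done.

Besides the shell and the picture viewer there is one more tool, called after "Call:" as a command line: name --argument value ..., lists and objects as JSON in quotes. apply_moves: Moves the arm, as the interface text tells. Its arguments: {"type":"object","properties":{"increments":{"type":"array","items":{"type":"object","properties":{"x":{"type":"number"},"y":{"type":"number"},"z":{"type":"number"},"rx":{"type":"number"},"ry":{"type":"number"},"rz":{"type":"number"},"claw":{"type":"number"}}}}},"required":["increments"]}

```bash
ls; mkdir -p pics; cat > h.py <<'E'
import numpy as np, cv2
from bench import ctrl,cams,hand_in,masks_of
def info(n):
    i=cams.camera_info(n); f=240/np.tan(np.radians(i["fovy"])/2)
    R=cv2.Rodrigues(np.array(i["rvec"],float))[0]; return i,f,R,np.array(i["tvec"],float)
def cloud(n,d,I=None):
    i,f,R,t=I or info(n); v,u=np.mgrid[0:480,0:640]
    K=np.array([[f,0,i["cx"]],[0,f,i["cy"]],[0,0,1.]])
    p=cv2.undistortPoints(np.stack([u,v],-1).reshape(-1,1,2).astype(float),K,np.array([i["k1"],0,0,0.])).reshape(480,640,2)
    c=np.dstack([p*d[...,None],d]); w=(c-t)@R; w[d==0]=np.nan; return w
E
python3 - <<'E'
from h import *
print(ctrl.get_obs())
for n in("scene","side"):
    im,d=cams.capture(n); cv2.imwrite(f"pics/{n}0.png",im); w=cloud(n,d); np.save(f"{n}0.npy",w)
    for q in("platen","jig","rod_tip","test_block","beaker","loose_collar","spanner","driver"):
        for r in masks_of(n,q):
            pts=w[r["pixels"]]; print(n,q,round(r["p"],2),np.round(r["box"]),r["pixels"].sum(),np.round(np.nanmedian(pts,0),3),"zmax",np.round(np.nanpercentile(pts[:,2],98),3))
E
```

```text
pics
{'clock': 0.0, 'qpos': array([-1.22357969e+00,  4.91579698e-01,  1.55948731e+00,  2.16723670e-05,
        1.09170542e+00, -1.05581856e-01]), 'qd': array([-0.00021274,  0.00117207, -0.00041537,  0.0009579 ,  0.00193483,
       -0.00150095]), 'effort': array([-1.14396073e-03, -6.18454742e+01, -2.61598510e+01, -1.02169261e-04,
        4.09876986e-03, -2.44689295e-05]), 'position': array([ 0.27336662, -0.56173293,  0.19860222]), 'orientation': array([-5.86742371e-04,  9.74481925e-01,  2.24465207e-01, -6.15517971e-05]), 'wrist_force': array([0.22422867, 0.2425241 , 0.16456115]), 'torque': array([ 0.0251272 ,  0.02380809, -0.01704785]), 'finger_force': 0.0, 'grip_width': 0.08548019067748987}
scene platen 0.97 [439. 211. 491. 254.] 1488 [0.505 0.297 0.021] zmax 0.066
scene platen 0.84 [379. 241. 427. 287.] 1553 [0.554 0.156 0.021] zmax 0.066
scene platen 0.69 [367. 198. 408. 242.] 1384 [0.413 0.165 0.021] zmax 0.066
scene platen 0.55 [197. 268. 290. 350.] 4096 [ 0.584 -0.164  0.024] zmax 0.093
scene jig 0.98 [ 91. 202. 206. 301.] 5590 [ 0.401 -0.325  0.032] zmax 0.13
scene jig 0.71 [19
[... 1057 characters left out ...]
.097
side jig 0.44 [204. 293. 260. 348.] 2212 [0.528 0.174 0.021] zmax 0.066
side rod_tip 0.93 [294. 179. 360. 242.] 2535 [ 0.563 -0.15   0.024] zmax 0.096
side rod_tip 0.8 [400. 161. 459. 241.] 3010 [ 0.39  -0.305  0.033] zmax 0.141
side test_block 0.8 [291. 270. 325. 297.] 567 [0.491 0.013 0.013] zmax 0.015
side test_block 0.61 [288. 178. 363. 243.] 2736 [ 0.564 -0.151  0.024] zmax 0.097
side beaker 0.85 [358. 274. 389. 326.] 1377 [0.361 0.011 0.05 ] zmax 0.075
side loose_collar 0.69 [237. 240. 262. 263.] 397 [0.624 0.014 0.014] zmax 0.019
side spanner 0.88 [286. 157. 338. 184.] 330 [ 0.698 -0.288  0.006] zmax 0.009
side driver 0.86 [ 68. 293. 131. 371.] 1004 [0.68  0.338 0.02 ] zmax 0.025
```

View pics/scene0.png

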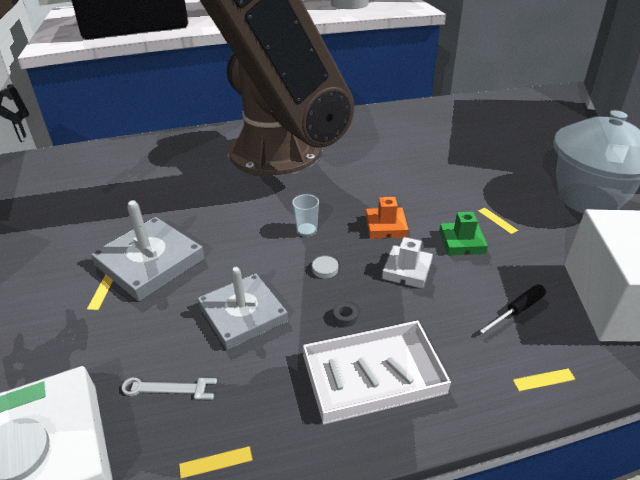

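```bash
python3 - <<'E'
import cv2
im=cv2.imread("pics/scene0.png")[190:300,355:500]
cv2.imwrite("pics/c0.png",cv2.resize(im,None,fx=5,fy=5,interpolation=2))
E
```

```text
(no output)
```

View pics/c0.png

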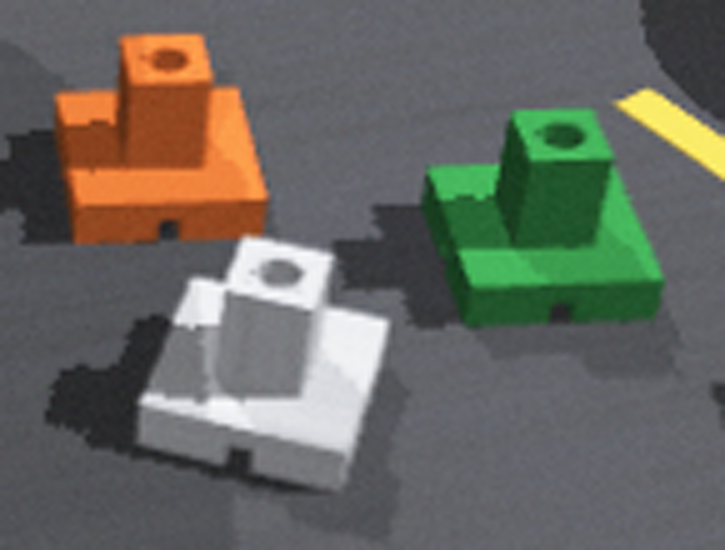

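The candidates for the platen are orange at (388,218), green at (465,234) and bare aluminium at (408,262). The crop shows that the aluminium one is the platen. The jigs are at (148,250), with a 130+ mm rod and the larger block, and at (243,305), which is the smaller and the one needed.

```bash
python3 - <<'E'
from h import *
def near(w,c,r,z0,z1):
    p=w.reshape(-1,3); m=(np.hypot(p[:,0]-c[0],p[:,1]-c[1])<r)&(p[:,2]>z0)&(p[:,2]<z1); return p[m]
def rect(p):
    (c,s,a)=cv2.minAreaRect((p[:,:2]*1000).astype(np.float32)); return np.round(c,1),np.round(s,1),round(a,1),len(p)
for n in("scene","side"):
    w=np.load(n+"0.npy")
    print(n,"platen plate+hub",rect(near(w,(.54,.165),.07,.017,.07)),"hubtop",rect(near(w,(.54,.165),.07,.060,.07)), np.median(near(w,(.54,.165),.07,.060,.07),0))
    print(" jig top",rect(near(w,(.575,-.155),.1,.02,.029)))
    for a,b in((.04,.06),(.06,.08),(.08,.10),(.1,.115)):
        p=near(w,(.575,-.155),.06,a,b); print("  rod",a,len(p),np.round(np.mean(p,0),4) if len(p) else "")
    i,f,R,t=info(n); print(" cam",np.round(-R.T@t,3))
E
```

```text
scene platen plate+hub (array([540.6, 163.6]), array([79.1, 85. ]), 54.2, 1351) hubtop (array([539.2, 165.2]), array([34.5, 40.5]), 57.3, 218) [0.54218819 0.16375464 0.06466295]
 jig top (array([ 571.9, -163. ]), array([123.6, 119.5]), 18.5, 3079)
  rod 0.04 74 [ 0.5773 -0.1638  0.0498]
  rod 0.06 81 [ 0.5777 -0.1637  0.07  ]
  rod 0.08 87 [ 0.5774 -0.1638  0.0903]
  rod 0.1 67 [ 0.5746 -0.1638  0.1061]
 cam [ 1.209 -0.174  0.671]
side platen plate+hub (array([539.5, 165. ]), array([80.1, 83.1]), 54.5, 1972) hubtop (array([539.6, 165.1]), array([33.9, 37.2]), 54.8, 320) [0.53835515 0.16616886 0.06477468]
 jig top (array([ 569.9, -163. ]), array([120.8, 125.2]), 18.1, 1884)
  rod 0.04 57 [ 0.5668 -0.1587  0.0502]
  rod 0.06 52 [ 0.567  -0.1582  0.0705]
  rod 0.08 63 [ 0.5671 -0.159   0.0897]
  rod 0.1 47 [ 0.5686 -0.1608  0.1055]
 cam [0.135 0.499 0.672]
```

Call:
apply_moves --increments '[{"x": 0.58,"y": -0.56,"claw": 1},{"x": 0.58,"y": -0.56,"claw": 1},{"x": 0.58,"y": -0.56,"claw": 1},{"x": 0.58,"y": -0.56,"claw": 1},{"x": 0.58,"y": -0.56,"claw": 1},{"x": 0.58,"y": -0.56,"claw": 1},{"x": 0.58,"y": -0.56,"claw": 1},{"x": 0.58,"y": -0.56,"claw": 1},{"x": 0.58,"y": -0.56,"claw": 1},{"x": 0.58,"y": -0.56,"claw": 1},{"x": 0.58,"y": -0.56,"claw": 1},{"x": 0.58,"y": -0.56,"claw": 1}]'

```text
schema error: expected keys x, y, z, rx, ry, rz, claw
```

Call:
apply_moves --increments '[{"x": 0.58,"y": -0.56,"claw": 1},{"x": 0.58,"y": -0.56,"claw": 1},{"x": 0.58,"y": -0.56,"claw": 1},{"x": 0.58,"y": -0.56,"claw": 1},{"x": 0.58,"y": -0.56,"claw": 1},{"x": 0.58,"y": -0.56,"claw": 1},{"x": 0.58,"y": -0.56,"claw": 1},{"x": 0.58,"y": -0.56,"claw": 1},{"x": 0.58,"y": -0.56,"claw": 1},{"x": 0.58,"y": -0.56,"claw": 1},{"x": 0.58,"y": -0.56,"claw": 1},{"x": 0.58,"y": -0.56,"claw": 1}]'

```text
schema error: expected keys x, y, z, rx, ry, rz, claw
```

Call:
apply_moves --increments '[{"rz": -0.95,"claw": 1},{"rz": -0.95,"claw": 1},{"rz": -0.95,"claw": 1},{"rz": -0.95,"claw": 1},{"rz": -0.95,"claw": 1},{"rz": -0.95,"claw": 1},{"claw": 1},{"claw": 1},{"claw": 1}]'

```text
schema error: expected keys x, y, z, rx, ry, rz, claw
```

```bash
cat >> h.py <<'E'
from scipy.spatial.transform import Rotation as Ro
def state():
    o=ctrl.get_obs(); q=o["orientation"]; M=Ro.from_quat([q[1],q[2],q[3],q[0]]).as_matrix()
    print("t %.2f p %s yawx %.2f zaxis %s F %s T %s w %.4f ff %.1f"%(o["clock"],np.round(o["position"],4),np.degrees(np.arctan2(M[1,0],M[0,0])),np.round(M[:,2],4),np.round(o["wrist_force"],2),np.round(o["torque"],3),o["grip_width"],o["finger_force"]))
    return o,M
def togo(target,yaw=None):
    o,M=state(); print("units",np.round(M.T@(np.array(target)-o["position"])/.04,3), "rz",None if yaw is None else round((np.degrees(np.arctan2(M[1,0],M[0,0]))-yaw)/5,3))
E
python3 - <<'E'
from h import *
togo((.54,.1645,.028),54.4)
I=info("wrist"); im,d=cams.capture("wrist"); cv2.imwrite("pics/w0.png",im)
w=cloud("wrist",d,I); p=w.reshape(-1,3)
m=lambda a,b:p[(np.hypot(p[:,0]-.54,p[:,1]-.1645)<.06)&(p[:,2]>a)&(p[:,2]<b)]
for a,b in((.017,.07),(.017,.025),(.06,.07)):
    x=m(a,b); print(a,len(x),cv2.minAreaRect((x[:,:2]*1000).astype(np.float32)),np.median(x[:,2]) if len(x) else 0)
E
```

```text
t 0.90 p [ 0.2735 -0.562   0.1992] yawx 25.94 zaxis [ 0.e+00 -1.e-04 -1.e+00] F [-0.7   0.85  0.28] T [-0.01  -0.069  0.015] w 0.0851 ff 0.0
units [ 13.938 -13.418   4.279] rz -5.692
0.017 0 ((0.0, 0.0), (0.0, 0.0), 0.0) 0
0.017 0 ((0.0, 0.0), (0.0, 0.0), 0.0) 0
0.06 0 ((0.0, 0.0), (0.0, 0.0), 0.0) 0
```

View pics/w0.png

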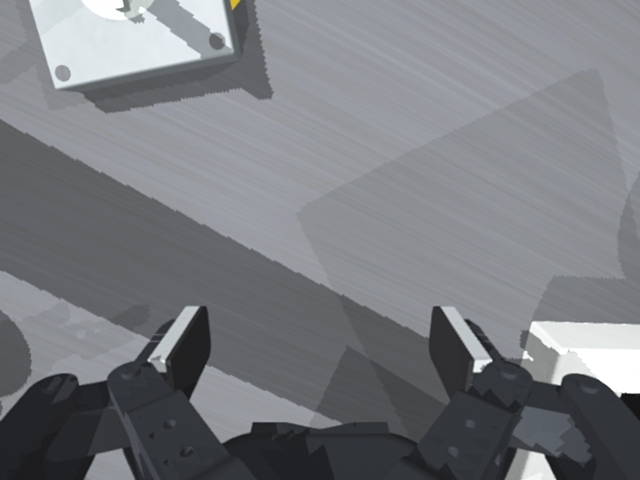

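The moves were refused because every row needs all the keys, so the arm hasn't moved. The wrist view shows the fingers at the bottom and the large jig at top left (around 140,40).

Call:
apply_moves --increments '[{"x": 0.58,"y": -0.56,"z": 0,"rx": 0,"ry": 0,"rz": 0,"claw": 1},{"x": 0.58,"y": -0.56,"z": 0,"rx": 0,"ry": 0,"rz": 0,"claw": 1},{"x": 0.58,"y": -0.56,"z": 0,"rx": 0,"ry": 0,"rz": 0,"claw": 1},{"x": 0.58,"y": -0.56,"z": 0,"rx": 0,"ry": 0,"rz": 0,"claw": 1},{"x": 0.58,"y": -0.56,"z": 0,"rx": 0,"ry": 0,"rz": 0,"claw": 1},{"x": 0.58,"y": -0.56,"z": 0,"rx": 0,"ry": 0,"rz": 0,"claw": 1},{"x": 0.58,"y": -0.56,"z": 0,"rx": 0,"ry": 0,"rz": 0,"claw": 1},{"x": 0.58,"y": -0.56,"z": 0,"rx": 0,"ry": 0,"rz": 0,"claw": 1},{"x": 0.58,"y": -0.56,"z": 0,"rx": 0,"ry": 0,"rz": 0,"claw": 1},{"x": 0.58,"y": -0.56,"z": 0,"rx": 0,"ry": 0,"rz": 0,"claw": 1},{"x": 0.58,"y": -0.56,"z": 0,"rx": 0,"ry": 0,"rz": 0,"claw": 1},{"x": 0.58,"y": -0.56,"z": 0,"rx": 0,"ry": 0,"rz": 0,"claw": 1}]'

```text
clock: 1.95
position: [0.4065, -0.1971, 0.1994]
orientation: [0.0, 0.975, 0.224, 0.0]
wrist_force: [1.1, -0.7, -0.1]
grip_width: 0.0856
finger_force: 0.0
```

Call:
apply_moves --increments '[{"x": 0.58,"y": -0.56,"z": 0,"rx": 0,"ry": 0,"rz": 0,"claw": 1},{"x": 0.58,"y": -0.56,"z": 0,"rx": 0,"ry": 0,"rz": 0,"claw": 1},{"x": 0.58,"y": -0.56,"z": 0,"rx": 0,"ry": 0,"rz": 0,"claw": 1},{"x": 0.58,"y": -0.56,"z": 0,"rx": 0,"ry": 0,"rz": 0,"claw": 1},{"x": 0.58,"y": -0.56,"z": 0,"rx": 0,"ry": 0,"rz": 0,"claw": 1},{"x": 0.58,"y": -0.56,"z": 0,"rx": 0,"ry": 0,"rz": 0,"claw": 1},{"x": 0.58,"y": -0.56,"z": 0,"rx": 0,"ry": 0,"rz": 0,"claw": 1},{"x": 0.58,"y": -0.56,"z": 0,"rx": 0,"ry": 0,"rz": 0,"claw": 1},{"x": 0.58,"y": -0.56,"z": 0,"rx": 0,"ry": 0,"rz": 0,"claw": 1},{"x": 0.58,"y": -0.56,"z": 0,"rx": 0,"ry": 0,"rz": 0,"claw": 1},{"x": 0.2,"y": -0.2,"z": 0,"rx": 0,"ry": 0,"rz": 0,"claw": 1},{"x": 0,"y": 0,"z": 0,"rx": 0,"ry": 0,"rz": 0,"claw": 1}]'

```text
clock: 2.95
position: [0.5209, 0.1171, 0.199]
orientation: [-0.0, 0.974, 0.226, 0.0]
wrist_force: [0.1, -0.3, -0.3]
grip_width: 0.0855
finger_force: 0.0
```

Call:
apply_moves --increments '[{"x": 0,"y": 0,"z": 0,"rx": 0,"ry": 0,"rz": -0.95,"claw": 1},{"x": 0,"y": 0,"z": 0,"rx": 0,"ry": 0,"rz": -0.95,"claw": 1},{"x": 0,"y": 0,"z": 0,"rx": 0,"ry": 0,"rz": -0.95,"claw": 1},{"x": 0,"y": 0,"z": 0,"rx": 0,"ry": 0,"rz": -0.95,"claw": 1},{"x": 0,"y": 0,"z": 0,"rx": 0,"ry": 0,"rz": -0.95,"claw": 1},{"x": 0,"y": 0,"z": 0,"rx": 0,"ry": 0,"rz": -0.95,"claw": 1},{"x": 0,"y": 0,"z": 0,"rx": 0,"ry": 0,"rz": 0,"claw": 1},{"x": 0,"y": 0,"z": 0,"rx": 0,"ry": 0,"rz": 0,"claw": 1}]'

```text
clock: 3.62
position: [0.5203, 0.1142, 0.1993]
orientation: [0.0, 0.89, 0.456, -0.0]
wrist_force: [-0.6, -0.0, 0.1]
grip_width: 0.0854
finger_force: 0.0
```

```bash
cat > pm.py <<'E'
from h import *
togo((.54,.1645,.028),54.4)
I=info("wrist"); im,d=cams.capture("wrist"); cv2.imwrite("pics/w1.png",im)
w=cloud("wrist",d,I); p=w.reshape(-1,3)
m=lambda a,b:p[(np.hypot(p[:,0]-.54,p[:,1]-.1645)<.065)&(p[:,2]>a)&(p[:,2]<b)]
for a,b in((.017,.07),(.017,.025),(.06,.07)):
    x=m(a,b); print(a,len(x),cv2.minAreaRect((x[:,:2]*1000).astype(np.float32)),np.median(x[:,2]) if len(x) else 0)
E
python3 pm.py
```

```text
t 3.62 p [0.5203 0.1142 0.1993] yawx 54.25 zaxis [-0.e+00 -2.e-04 -1.e+00] F [-0.56 -0.04  0.09] T [-0.025 -0.007 -0.002] w 0.0854 ff 0.0
units [ 1.309 -0.336  4.281] rz -0.03
0.017 7650 ((537.6039428710938, 165.6547088623047), (79.91575622558594, 80.57273864746094), 54.992767333984375) 0.021430688054221526
0.017 6044 ((537.6039428710938, 165.6547088623047), (79.91575622558594, 80.57273864746094), 54.992767333984375) 0.02115892314674536
0.06 1458 ((537.5369262695312, 165.7777099609375), (33.83287811279297, 34.07487106323242), 55.75318908691406) 0.06622817010190278
```

Call:
apply_moves --increments '[{"x": 0.65,"y": -0.18,"z": 0,"rx": 0,"ry": 0,"rz": -0.2,"claw": 1},{"x": 0.65,"y": -0.19,"z": 0,"rx": 0,"ry": 0,"rz": 0,"claw": 1},{"x": 0,"y": 0,"z": 0.6,"rx": 0,"ry": 0,"rz": 0,"claw": 1},{"x": 0,"y": 0,"z": 0.6,"rx": 0,"ry": 0,"rz": 0,"claw": 1},{"x": 0,"y": 0,"z": 0.6,"rx": 0,"ry": 0,"rz": 0,"claw": 1},{"x": 0,"y": 0,"z": 0.6,"rx": 0,"ry": 0,"rz": 0,"claw": 1},{"x": 0,"y": 0,"z": 0.6,"rx": 0,"ry": 0,"rz": 0,"claw": 1},{"x": 0,"y": 0,"z": 0.5,"rx": 0,"ry": 0,"rz": 0,"claw": 1},{"x": 0,"y": 0,"z": 0.5,"rx": 0,"ry": 0,"rz": 0,"claw": 1},{"x": 0,"y": 0,"z": 0.2,"rx": 0,"ry": 0,"rz": 0,"claw": 1},{"x": 0,"y": 0,"z": 0,"rx": 0,"ry": 0,"rz": 0,"claw": 1},{"x": 0,"y": 0,"z": 0,"rx": 0,"ry": 0,"rz": 0,"claw": 1}]'

```text
clock: 4.67
position: [0.5385, 0.166, 0.0315]
orientation: [0.0, 0.885, 0.465, -0.0]
wrist_force: [-0.2, -0.1, 0.1]
grip_width: 0.0853
finger_force: 0.0
```

```bash
python3 -c "
from h import *
togo((.5385,.165,.028),55.3)"
```

```text
t 4.67 p [0.5385 0.166  0.0315] yawx 55.38 zaxis [-1.e-04 -1.e-04 -1.e+00] F [-0.2  -0.11  0.14] T [-0.023  0.051 -0.016] w 0.0853 ff 0.0
units [-0.02   0.014  0.088] rz 0.015
```

Call:
apply_moves --increments '[{"x": 0,"y": 0,"z": 0.08,"rx": 0,"ry": 0,"rz": 0,"claw": 1},{"x": 0,"y": 0,"z": 0,"rx": 0,"ry": 0,"rz": 0,"claw": 0.6},{"x": 0,"y": 0,"z": 0,"rx": 0,"ry": 0,"rz": 0,"claw": 0.5},{"x": 0,"y": 0,"z": 0,"rx": 0,"ry": 0,"rz": 0,"claw": 0.4},{"x": 0,"y": 0,"z": 0,"rx": 0,"ry": 0,"rz": 0,"claw": 0},{"x": 0,"y": 0,"z": 0,"rx": 0,"ry": 0,"rz": 0,"claw": 0},{"x": 0,"y": 0,"z": 0,"rx": 0,"ry": 0,"rz": 0,"claw": 0},{"x": 0,"y": 0,"z": 0,"rx": 0,"ry": 0,"rz": 0,"claw": 0},{"x": 0,"y": 0,"z": 0,"rx": 0,"ry": 0,"rz": 0,"claw": 0},{"x": 0,"y": 0,"z": 0,"rx": 0,"ry": 0,"rz": 0,"claw": 0}]'

```text
clock: 5.5
position: [0.5388, 0.1662, 0.0286]
orientation: [0.0, 0.885, 0.465, 0.001]
wrist_force: [0.1, -1.3, 5.7]
grip_width: 0.0318
finger_force: 59.0
```

```bash
python3 pm.py
```

```text
t 5.50 p [0.5388 0.1662 0.0286] yawx 55.45 zaxis [ 1.2e-03  1.0e-04 -1.0e+00] F [ 0.09 -1.28  5.73] T [-0.074  0.126  0.045] w 0.0318 ff 59.0
units [-0.017  0.049  0.014] rz 0.209
0.017 20401 ((537.1416625976562, 166.71287536621094), (80.07158660888672, 80.67999267578125), 55.085853576660156) 0.022000276086449482
0.017 11546 ((537.1416625976562, 166.71287536621094), (80.07158660888672, 80.67999267578125), 55.085853576660156) 0.021245819036766478
0.06 5794 ((536.6175537109375, 166.50955200195312), (35.67715072631836, 56.26690673828125), 55.64360427856445) 0.06621506766389218
```

Call:
apply_moves --increments '[{"x": 0,"y": 0,"z": -0.1,"rx": 0,"ry": 0,"rz": 0,"claw": 0},{"x": 0,"y": 0,"z": -0.2,"rx": 0,"ry": 0,"rz": 0,"claw": 0},{"x": 0,"y": 0,"z": -0.4,"rx": 0,"ry": 0,"rz": 0,"claw": 0},{"x": 0,"y": 0,"z": -0.4,"rx": 0,"ry": 0,"rz": 0,"claw": 0},{"x": 0,"y": 0,"z": -0.4,"rx": 0,"ry": 0,"rz": 0,"claw": 0},{"x": 0,"y": 0,"z": -0.4,"rx": 0,"ry": 0,"rz": 0,"claw": 0},{"x": 0,"y": 0,"z": -0.4,"rx": 0,"ry": 0,"rz": 0,"claw": 0},{"x": 0,"y": 0,"z": -0.4,"rx": 0,"ry": 0,"rz": 0,"claw": 0},{"x": 0,"y": 0,"z": -0.4,"rx": 0,"ry": 0,"rz": 0,"claw": 0},{"x": 0,"y": 0,"z": -0.2,"rx": 0,"ry": 0,"rz": 0,"claw": 0},{"x": 0,"y": 0,"z": 0,"rx": 0,"ry": 0,"rz": 0,"claw": 0}]'

```text
clock: 6.47
position: [0.5387, 0.1663, 0.1617]
orientation: [0.0, 0.885, 0.465, 0.001]
wrist_force: [0.3, -0.5, -4.1]
grip_width: 0.0316
finger_force: 60.3
```

Call:
apply_moves --increments '[{"x": 0,"y": 0,"z": 0,"rx": 0,"ry": 0,"rz": 0.8,"claw": 0},{"x": 0,"y": 0,"z": 0,"rx": 0,"ry": 0,"rz": 0.8,"claw": 0},{"x": 0,"y": 0,"z": 0,"rx": 0,"ry": 0,"rz": 0.8,"claw": 0},{"x": 0,"y": 0,"z": 0,"rx": 0,"ry": 0,"rz": 0.8,"claw": 0},{"x": 0,"y": 0,"z": 0,"rx": 0,"ry": 0,"rz": 0.8,"claw": 0},{"x": 0,"y": 0,"z": 0,"rx": 0,"ry": 0,"rz": 0.8,"claw": 0},{"x": 0,"y": 0,"z": 0,"rx": 0,"ry": 0,"rz": 0.8,"claw": 0},{"x": 0,"y": 0,"z": 0,"rx": 0,"ry": 0,"rz": 0.8,"claw": 0},{"x": 0,"y": 0,"z": 0,"rx": 0,"ry": 0,"rz": 0,"claw": 0},{"x": 0,"y": 0,"z": 0,"rx": 0,"ry": 0,"rz": 0,"claw": 0}]'

```text
clock: 7.3
position: [0.5378, 0.1661, 0.1592]
orientation: [0.0, 0.979, 0.204, -0.001]
wrist_force: [-0.3, -0.6, -4.0]
grip_width: 0.0312
finger_force: 60.3
```

```bash
python3 -c "
from h import *
togo((.5715,-.1636,.1616),23.3)"
```

```text
t 7.30 p [0.5378 0.1661 0.1592] yawx 23.56 zaxis [-1.4e-03 -3.0e-04 -1.0e+00] F [-0.27 -0.56 -4.04] T [-0.004 -0.025  0.022] w 0.0312 ff 60.3
units [-2.524  7.891 -0.06 ] rz 0.053
```

Call:
apply_moves --increments '[{"x": -0.1,"y": 0.3,"z": 0,"rx": 0,"ry": 0,"rz": 0,"claw": 0},{"x": -0.25,"y": 0.8,"z": 0,"rx": 0,"ry": 0,"rz": 0,"claw": 0},{"x": -0.25,"y": 0.8,"z": 0,"rx": 0,"ry": 0,"rz": 0,"claw": 0},{"x": -0.25,"y": 0.8,"z": 0,"rx": 0,"ry": 0,"rz": 0,"claw": 0},{"x": -0.25,"y": 0.8,"z": 0,"rx": 0,"ry": 0,"rz": 0,"claw": 0},{"x": -0.25,"y": 0.8,"z": 0,"rx": 0,"ry": 0,"rz": 0,"claw": 0},{"x": -0.25,"y": 0.8,"z": 0,"rx": 0,"ry": 0,"rz": 0,"claw": 0},{"x": -0.25,"y": 0.8,"z": 0,"rx": 0,"ry": 0,"rz": 0,"claw": 0},{"x": -0.25,"y": 0.8,"z": 0,"rx": 0,"ry": 0,"rz": 0,"claw": 0},{"x": -0.25,"y": 0.8,"z": 0,"rx": 0,"ry": 0,"rz": 0,"claw": 0},{"x": -0.15,"y": 0.35,"z": 0,"rx": 0,"ry": 0,"rz": 0,"claw": 0},{"x": 0,"y": 0,"z": 0,"rx": 0,"ry": 0,"rz": 0,"claw": 0}]'

```text
clock: 8.3
position: [0.5711, -0.1653, 0.1595]
orientation: [0.0, 0.979, 0.202, -0.0]
wrist_force: [-0.3, 0.5, -3.7]
grip_width: 0.0317
finger_force: 60.7
```

Call:
apply_moves --increments '[{"x": 0,"y": 0,"z": 0,"rx": 0,"ry": 0,"rz": 0,"claw": 0},{"x": 0,"y": 0,"z": 0,"rx": 0,"ry": 0,"rz": 0,"claw": 0}]'

```text
clock: 8.47
position: [0.571, -0.1612, 0.1598]
orientation: [-0.0, 0.979, 0.204, -0.0]
wrist_force: [0.0, 0.9, -4.5]
grip_width: 0.0313
finger_force: 60.7
```

```bash
cat > rel.py <<'E'
from h import *
# rod axis & platen plate in each fixed camera
togo((.5715,-.1636,.1616),23.3)
for n in("scene","side"):
    im,d=cams.capture(n); cv2.imwrite(f"pics/{n}1.png",im); i,f,R,t=info(n); w=cloud(n,d); p=w.reshape(-1,3); c=-R.T@t
    r=np.hypot(p[:,0]-.571,p[:,1]+.1638); s=p[(r<.02)&(p[:,2]>.045)&(p[:,2]<.1)]
    print(n,"rod n",len(s),np.round(s.mean(0)-np.append((c-s.mean(0))[:2]/np.linalg.norm((c-s.mean(0))[:2])*.0063,0),4))
    h=p[(r<.075)&(p[:,2]>.115)&(p[:,2]<.158)]
    print(" platen",len(h),cv2.minAreaRect((h[:,:2]*1000).astype(np.float32)),np.percentile(h[:,2],[1,50,99]))
E
python3 rel.py
```

```text
t 8.47 p [ 0.571  -0.1612  0.1598] yawx 23.49 zaxis [-7.e-04  4.e-04 -1.e+00] F [ 0.02  0.9  -4.49] T [-0.045  0.026 -0.002] w 0.0313 ff 60.7
units [-0.013  0.06  -0.046] rz 0.038
scene rod n 200 [ 0.5712 -0.1635  0.0713]
 platen 1692 ((571.560302734375, -162.35308837890625), (84.68148040771484, 82.33741760253906), 23.99610137939453) [0.13019602 0.15054946 0.15664674]
side rod n 157 [ 0.5702 -0.1637  0.0737]
 platen 1078 ((569.2042846679688, -160.60369873046875), (80.66481018066406, 86.08660888671875), 23.072389602661133) [0.13055926 0.1506068  0.15681406]
```

Call:
apply_moves --increments '[{"x": -0.015,"y": 0.055,"z": 0,"rx": 0,"ry": 0,"rz": 0,"claw": 0},{"x": 0,"y": 0,"z": 0.1,"rx": 0,"ry": 0,"rz": 0,"claw": 0},{"x": 0,"y": 0,"z": 0.1,"rx": 0,"ry": 0,"rz": 0,"claw": 0},{"x": 0,"y": 0,"z": 0.1,"rx": 0,"ry": 0,"rz": 0,"claw": 0},{"x": 0,"y": 0,"z": 0,"rx": 0,"ry": 0,"rz": 0,"claw": 0},{"x": 0,"y": 0,"z": 0,"rx": 0,"ry": 0,"rz": 0,"claw": 0}]'

```text
clock: 9.07
position: [0.5716, -0.1638, 0.1476]
orientation: [-0.0, 0.979, 0.203, -0.0]
wrist_force: [-0.7, -0.3, -4.5]
grip_width: 0.0317
finger_force: 60.7
```

```bash
sed -i 's/>.115/>.100/;s/<.158)/<.145)/' rel.py; python3 rel.py
```

```text
t 9.07 p [ 0.5716 -0.1638  0.1476] yawx 23.45 zaxis [-7.e-04  2.e-04 -1.e+00] F [-0.67 -0.29 -4.55] T [-0.033 -0.039 -0.011] w 0.0317 ff 60.7
units [-0.001 -0.006 -0.351] rz 0.03
scene rod n 145 [ 0.5712 -0.1634  0.0647]
 platen 1647 ((572.2430419921875, -164.87071228027344), (83.96459197998047, 82.22858428955078), 23.044538497924805) [0.11855297 0.13837407 0.14334236]
side rod n 145 [ 0.5706 -0.1635  0.0714]
 platen 1042 ((569.8411865234375, -163.82977294921875), (80.50564575195312, 84.9338150024414), 23.414932250976562) [0.11764381 0.13850622 0.1432577 ]
```

Call:
apply_moves --increments '[{"x": 0.004,"y": -0.009,"z": 0.1,"rx": 0,"ry": 0,"rz": 0,"claw": 0},{"x": 0,"y": 0,"z": 0.1,"rx": 0,"ry": 0,"rz": 0,"claw": 0},{"x": 0,"y": 0,"z": 0.1,"rx": 0,"ry": 0,"rz": 0,"claw": 0},{"x": 0,"y": 0,"z": 0.1,"rx": 0,"ry": 0,"rz": 0,"claw": 0},{"x": 0,"y": 0,"z": 0.04,"rx": 0,"ry": 0,"rz": 0,"claw": 0},{"x": 0,"y": 0,"z": 0.03,"rx": 0,"ry": 0,"rz": 0,"claw": 0},{"x": 0,"y": 0,"z": 0.03,"rx": 0,"ry": 0,"rz": 0,"claw": 0},{"x": 0,"y": 0,"z": 0.03,"rx": 0,"ry": 0,"rz": 0,"claw": 0},{"x": 0,"y": 0,"z": 0.03,"rx": 0,"ry": 0,"rz": 0,"claw": 0},{"x": 0,"y": 0,"z": 0,"rx": 0,"ry": 0,"rz": 0,"claw": 0}]'

```text
clock: 10.0
position: [0.5717, -0.1636, 0.1254]
orientation: [0.0, 0.979, 0.203, -0.0]
wrist_force: [-0.8, 0.3, -4.5]
grip_width: 0.0314
finger_force: 60.7
```

```bash
python3 -c "
from h import *
state()"
```

```text
t 10.00 p [ 0.5717 -0.1636  0.1254] yawx 23.44 zaxis [-1.e-04 -0.e+00 -1.e+00] F [-0.77  0.31 -4.55] T [-0.016  0.031 -0.016] w 0.0314 ff 60.7
```

Call:
apply_moves --increments '[{"x": 0,"y": 0,"z": 0.03,"rx": 0,"ry": 0,"rz": 0,"claw": 0},{"x": 0,"y": 0,"z": 0.03,"rx": 0,"ry": 0,"rz": 0,"claw": 0},{"x": 0,"y": 0,"z": 0.03,"rx": 0,"ry": 0,"rz": 0,"claw": 0},{"x": 0,"y": 0,"z": 0.03,"rx": 0,"ry": 0,"rz": 0,"claw": 0},{"x": 0,"y": 0,"z": 0,"rx": 0,"ry": 0,"rz": 0,"claw": 0}]'

```text
clock: 10.42
position: [0.5717, -0.1635, 0.1205]
orientation: [-0.0, 0.979, 0.203, -0.0]
wrist_force: [0.1, 0.8, -4.8]
grip_width: 0.0313
finger_force: 60.7
```

Call:
apply_moves --increments '[{"x": 0,"y": 0,"z": 0.03,"rx": 0,"ry": 0,"rz": 0,"claw": 0},{"x": 0,"y": 0,"z": 0.03,"rx": 0,"ry": 0,"rz": 0,"claw": 0},{"x": 0,"y": 0,"z": 0.03,"rx": 0,"ry": 0,"rz": 0,"claw": 0},{"x": 0,"y": 0,"z": 0,"rx": 0,"ry": 0,"rz": 0,"claw": 0}]'

```text
clock: 10.75
position: [0.5717, -0.1635, 0.1169]
orientation: [-0.0, 0.979, 0.203, -0.0]
wrist_force: [-0.2, 1.4, -5.6]
grip_width: 0.0317
finger_force: 60.7
```

```bash
python3 -c "
from h import *
state()"
```

```text
t 10.75 p [ 0.5717 -0.1635  0.1169] yawx 23.44 zaxis [-3.e-04  1.e-04 -1.e+00] F [-0.23  1.39 -5.61] T [ 0.308 -0.01   0.032] w 0.0317 ff 60.7
```

Call:
apply_moves --increments '[{"x": 0.005,"y": -0.012,"z": 0,"rx": 0,"ry": 0,"rz": 0,"claw": 0},{"x": 0,"y": 0,"z": 0,"rx": 0,"ry": 0,"rz": 0,"claw": 0},{"x": 0,"y": 0,"z": 0.03,"rx": 0,"ry": 0,"rz": 0,"claw": 0},{"x": 0,"y": 0,"z": 0.03,"rx": 0,"ry": 0,"rz": 0,"claw": 0},{"x": 0,"y": 0,"z": 0.03,"rx": 0,"ry": 0,"rz": 0,"claw": 0},{"x": 0,"y": 0,"z": 0,"rx": 0,"ry": 0,"rz": 0,"claw": 0}]'

```text
clock: 11.25
position: [0.5716, -0.1631, 0.1133]
orientation: [-0.0, 0.979, 0.203, -0.0]
wrist_force: [0.4, 0.3, -5.3]
grip_width: 0.0314
finger_force: 60.7
```

```bash
python3 -c "
from h import *
state()"
```

```text
t 11.25 p [ 0.5716 -0.1631  0.1133] yawx 23.44 zaxis [-4.e-04  0.e+00 -1.e+00] F [ 0.38  0.3  -5.29] T [ 0.012  0.01  -0.01 ] w 0.0314 ff 60.7
```

Call:
apply_moves --increments '[{"x": 0,"y": 0,"z": 0.06,"rx": 0,"ry": 0,"rz": 0,"claw": 0},{"x": 0,"y": 0,"z": 0.06,"rx": 0,"ry": 0,"rz": 0,"claw": 0},{"x": 0,"y": 0,"z": 0.06,"rx": 0,"ry": 0,"rz": 0,"claw": 0},{"x": 0,"y": 0,"z": 0.06,"rx": 0,"ry": 0,"rz": 0,"claw": 0},{"x": 0,"y": 0,"z": 0.06,"rx": 0,"ry": 0,"rz": 0,"claw": 0},{"x": 0,"y": 0,"z": 0.06,"rx": 0,"ry": 0,"rz": 0,"claw": 0},{"x": 0,"y": 0,"z": 0.06,"rx": 0,"ry": 0,"rz": 0,"claw": 0},{"x": 0,"y": 0,"z": 0,"rx": 0,"ry": 0,"rz": 0,"claw": 0}]'

```text
clock: 11.92
position: [0.5716, -0.163, 0.0962]
orientation: [-0.0, 0.979, 0.203, -0.0]
wrist_force: [0.7, 0.6, -4.9]
grip_width: 0.0315
finger_force: 60.7
```

```bash
python3 -c "
from h import *
state()"
```

```text
t 11.92 p [ 0.5716 -0.163   0.0962] yawx 23.44 zaxis [-6.e-04  2.e-04 -1.e+00] F [ 0.7   0.62 -4.92] T [ 0.057  0.011 -0.069] w 0.0315 ff 60.7
```

Call:
apply_moves --increments '[{"x": 0,"y": 0,"z": 0.06,"rx": 0,"ry": 0,"rz": 0,"claw": 0},{"x": 0,"y": 0,"z": 0.06,"rx": 0,"ry": 0,"rz": 0,"claw": 0},{"x": 0,"y": 0,"z": 0.06,"rx": 0,"ry": 0,"rz": 0,"claw": 0},{"x": 0,"y": 0,"z": 0.06,"rx": 0,"ry": 0,"rz": 0,"claw": 0},{"x": 0,"y": 0,"z": 0.06,"rx": 0,"ry": 0,"rz": 0,"claw": 0},{"x": 0,"y": 0,"z": 0.06,"rx": 0,"ry": 0,"rz": 0,"claw": 0},{"x": 0,"y": 0,"z": 0.06,"rx": 0,"ry": 0,"rz": 0,"claw": 0},{"x": 0,"y": 0,"z": 0.06,"rx": 0,"ry": 0,"rz": 0,"claw": 0},{"x": 0,"y": 0,"z": 0.06,"rx": 0,"ry": 0,"rz": 0,"claw": 0},{"x": 0,"y": 0,"z": 0.06,"rx": 0,"ry": 0,"rz": 0,"claw": 0},{"x": 0,"y": 0,"z": 0.06,"rx": 0,"ry": 0,"rz": 0,"claw": 0},{"x": 0,"y": 0,"z": 0,"rx": 0,"ry": 0,"rz": 0,"claw": 0}]'

```text
clock: 12.92
position: [0.5716, -0.163, 0.0699]
orientation: [-0.0, 0.979, 0.203, -0.0]
wrist_force: [-0.6, 0.2, -4.6]
grip_width: 0.0318
finger_force: 60.7
```

```bash
python3 -c "
from h import *
state()"
```

```text
t 12.92 p [ 0.5716 -0.163   0.0699] yawx 23.44 zaxis [-6.e-04  2.e-04 -1.e+00] F [-0.57  0.2  -4.62] T [0.043 0.058 0.007] w 0.0318 ff 60.7
```

Call:
apply_moves --increments '[{"x": 0,"y": 0,"z": 0.03,"rx": 0,"ry": 0,"rz": 0,"claw": 0},{"x": 0,"y": 0,"z": 0.03,"rx": 0,"ry": 0,"rz": 0,"claw": 0},{"x": 0,"y": 0,"z": 0.03,"rx": 0,"ry": 0,"rz": 0,"claw": 0},{"x": 0,"y": 0,"z": 0.03,"rx": 0,"ry": 0,"rz": 0,"claw": 0},{"x": 0,"y": 0,"z": 0.02,"rx": 0,"ry": 0,"rz": 0,"claw": 0},{"x": 0,"y": 0,"z": 0.02,"rx": 0,"ry": 0,"rz": 0,"claw": 0},{"x": 0,"y": 0,"z": 0,"rx": 0,"ry": 0,"rz": 0,"claw": 0},{"x": 0,"y": 0,"z": 0,"rx": 0,"ry": 0,"rz": 0,"claw": 0}]'

```text
clock: 13.58
position: [0.5718, -0.1631, 0.064]
orientation: [0.0, 0.979, 0.203, -0.0]
wrist_force: [-0.2, 0.8, -4.7]
grip_width: 0.0314
finger_force: 60.7
```

Call:
apply_moves --increments '[{"x": 0,"y": 0,"z": 0.02,"rx": 0,"ry": 0,"rz": 0,"claw": 0},{"x": 0,"y": 0,"z": 0.02,"rx": 0,"ry": 0,"rz": 0,"claw": 0},{"x": 0,"y": 0,"z": 0,"rx": 0,"ry": 0,"rz": 0,"claw": 0},{"x": 0,"y": 0,"z": 0,"rx": 0,"ry": 0,"rz": 0,"claw": 0}]'

```text
clock: 13.92
position: [0.5719, -0.1631, 0.0626]
orientation: [0.0, 0.979, 0.203, 0.0]
wrist_force: [0.2, 0.3, -2.1]
grip_width: 0.0319
finger_force: 61.0
```

```bash
python3 -c "
from h import *
state()"
```

```text
t 13.92 p [ 0.5719 -0.1631  0.0626] yawx 23.44 zaxis [ 3.e-04 -2.e-04 -1.e+00] F [ 0.18  0.27 -2.13] T [-0.044  0.081 -0.011] w 0.0319 ff 61.0
```

Call:
apply_moves --increments '[{"x": 0,"y": 0,"z": 0.02,"rx": 0,"ry": 0,"rz": 0,"claw": 0},{"x": 0,"y": 0,"z": 0.015,"rx": 0,"ry": 0,"rz": 0,"claw": 0},{"x": 0,"y": 0,"z": 0,"rx": 0,"ry": 0,"rz": 0,"claw": 0},{"x": 0,"y": 0,"z": 0,"rx": 0,"ry": 0,"rz": 0,"claw": 0}]'

```text
clock: 14.25
position: [0.5719, -0.1631, 0.0611]
orientation: [0.0, 0.979, 0.203, 0.0]
wrist_force: [-1.0, -1.2, -0.9]
grip_width: 0.0318
finger_force: 61.2
```

Call:
apply_moves --increments '[{"x": 0,"y": 0,"z": 0,"rx": 0,"ry": 0,"rz": -0.4,"claw": 0},{"x": 0,"y": 0,"z": 0,"rx": 0,"ry": 0,"rz": -0.4,"claw": 0},{"x": 0,"y": 0,"z": 0,"rx": 0,"ry": 0,"rz": 0,"claw": 0},{"x": 0,"y": 0,"z": 0,"rx": 0,"ry": 0,"rz": 0,"claw": 0}]'

```text
clock: 14.58
position: [0.5719, -0.1631, 0.0611]
orientation: [0.0, 0.972, 0.237, 0.0]
wrist_force: [-0.1, 0.2, -0.2]
grip_width: 0.0313
finger_force: 61.2
```

```bash
python3 -c "
from h import *
state()"
```

```text
t 14.58 p [ 0.5719 -0.1631  0.0611] yawx 27.38 zaxis [ 3.e-04 -2.e-04 -1.e+00] F [-0.06  0.22 -0.21] T [ 0.047 -0.062  0.021] w 0.0313 ff 61.2
```

Call:
apply_moves --increments '[{"x": 0,"y": 0,"z": 0,"rx": 0,"ry": 0,"rz": -0.5,"claw": 0},{"x": 0,"y": 0,"z": 0,"rx": 0,"ry": 0,"rz": -0.5,"claw": 0},{"x": 0,"y": 0,"z": 0,"rx": 0,"ry": 0,"rz": 0,"claw": 0},{"x": 0,"y": 0,"z": 0,"rx": 0,"ry": 0,"rz": 0,"claw": 0}]'

```text
clock: 14.92
position: [0.5718, -0.1631, 0.061]
orientation: [0.0, 0.96, 0.278, 0.0]
wrist_force: [-0.6, 1.0, -0.4]
grip_width: 0.0316
finger_force: 61.2
```

Call:
apply_moves --increments '[{"x": 0,"y": 0,"z": 0,"rx": 0,"ry": 0,"rz": -0.5,"claw": 0},{"x": 0,"y": 0,"z": 0,"rx": 0,"ry": 0,"rz": -0.5,"claw": 0},{"x": 0,"y": 0,"z": 0,"rx": 0,"ry": 0,"rz": 0,"claw": 0},{"x": 0,"y": 0,"z": 0,"rx": 0,"ry": 0,"rz": 0,"claw": 0}]'

```text
clock: 15.25
position: [0.5717, -0.163, 0.061]
orientation: [-0.0, 0.947, 0.32, -0.0]
wrist_force: [0.3, 0.5, -0.3]
grip_width: 0.0319
finger_force: 61.2
```

Call:
apply_moves --increments '[{"x": 0,"y": 0,"z": 0,"rx": 0,"ry": 0,"rz": -0.5,"claw": 0},{"x": 0,"y": 0,"z": 0,"rx": 0,"ry": 0,"rz": -0.5,"claw": 0},{"x": 0,"y": 0,"z": 0,"rx": 0,"ry": 0,"rz": 0,"claw": 0},{"x": 0,"y": 0,"z": 0,"rx": 0,"ry": 0,"rz": 0,"claw": 0}]'

```text
clock: 15.58
position: [0.5717, -0.163, 0.061]
orientation: [-0.0, 0.933, 0.361, -0.0]
wrist_force: [-0.5, 1.4, -0.5]
grip_width: 0.0317
finger_force: 61.2
```

Call:
apply_moves --increments '[{"x": 0,"y": 0,"z": 0,"rx": 0,"ry": 0,"rz": -0.5,"claw": 0},{"x": 0,"y": 0,"z": 0,"rx": 0,"ry": 0,"rz": -0.5,"claw": 0},{"x": 0,"y": 0,"z": 0,"rx": 0,"ry": 0,"rz": 0,"claw": 0},{"x": 0,"y": 0,"z": 0,"rx": 0,"ry": 0,"rz": 0,"claw": 0}]'

```text
clock: 15.92
position: [0.5716, -0.1629, 0.0609]
orientation: [-0.0, 0.916, 0.401, -0.0]
wrist_force: [-0.7, 1.8, -0.5]
grip_width: 0.0314
finger_force: 61.2
```

```bash
python3 -c "
from h import *
state()"
```

```text
t 15.92 p [ 0.5716 -0.1629  0.0609] yawx 47.28 zaxis [-4.e-04  2.e-04 -1.e+00] F [-0.69  1.82 -0.47] T [0.485 0.169 0.044] w 0.0314 ff 61.2
```

Call:
apply_moves --increments '[{"x": 0,"y": 0,"z": 0,"rx": 0,"ry": 0,"rz": -0.5,"claw": 0},{"x": 0,"y": 0,"z": 0,"rx": 0,"ry": 0,"rz": -0.5,"claw": 0},{"x": 0,"y": 0,"z": 0,"rx": 0,"ry": 0,"rz": 0,"claw": 0},{"x": 0,"y": 0,"z": 0,"rx": 0,"ry": 0,"rz": 0,"claw": 0}]'

```text
clock: 16.25
position: [0.5716, -0.1629, 0.0609]
orientation: [-0.0, 0.898, 0.441, -0.0]
wrist_force: [-0.9, 3.9, -0.8]
grip_width: 0.0317
finger_force: 61.2
```

```bash
python3 -c "
from h import *
state()"
```

```text
t 16.25 p [ 0.5716 -0.1629  0.0609] yawx 52.28 zaxis [-5.e-04  2.e-04 -1.e+00] F [-0.93  3.95 -0.8 ] T [0.679 0.228 0.028] w 0.0317 ff 61.2
```

Call:
apply_moves --increments '[{"x": 0.008,"y": -0.013,"z": 0,"rx": 0,"ry": 0,"rz": 0,"claw": 0},{"x": 0,"y": 0,"z": 0,"rx": 0,"ry": 0,"rz": -0.5,"claw": 0},{"x": 0,"y": 0,"z": 0,"rx": 0,"ry": 0,"rz": -0.5,"claw": 0},{"x": 0,"y": 0,"z": 0,"rx": 0,"ry": 0,"rz": 0,"claw": 0},{"x": 0,"y": 0,"z": 0,"rx": 0,"ry": 0,"rz": 0,"claw": 0}]'

```text
clock: 16.67
position: [0.5716, -0.1626, 0.061]
orientation: [0.0, 0.878, 0.48, -0.0]
wrist_force: [-0.4, 0.7, 0.5]
grip_width: 0.0312
finger_force: 61.2
```

```bash
python3 -c "
from h import *
state()"
```

```text
t 16.67 p [ 0.5716 -0.1626  0.061 ] yawx 57.31 zaxis [ 1.e-04 -3.e-04 -1.e+00] F [-0.42  0.67  0.48] T [0.263 0.202 0.052] w 0.0312 ff 61.2
```

Call:
apply_moves --increments '[{"x": 0.003,"y": -0.007,"z": 0,"rx": 0,"ry": 0,"rz": -0.5,"claw": 0},{"x": 0,"y": 0,"z": 0,"rx": 0,"ry": 0,"rz": -0.5,"claw": 0},{"x": 0,"y": 0,"z": 0,"rx": 0,"ry": 0,"rz": 0,"claw": 0},{"x": 0,"y": 0,"z": 0,"rx": 0,"ry": 0,"rz": 0,"claw": 0}]'

```text
clock: 17.0
position: [0.5714, -0.1624, 0.061]
orientation: [0.0, 0.856, 0.517, 0.0]
wrist_force: [-0.9, 0.7, -1.0]
grip_width: 0.0314
finger_force: 61.2
```

```bash
python3 -c "
from h import *
state()"
```

```text
t 17.00 p [ 0.5714 -0.1624  0.061 ] yawx 62.29 zaxis [ 2.e-04 -3.e-04 -1.e+00] F [-0.94  0.69 -0.96] T [ 0.129  0.144 -0.021] w 0.0314 ff 61.2
```

Call:
apply_moves --increments '[{"x": 0,"y": -0.005,"z": 0,"rx": 0,"ry": 0,"rz": -0.5,"claw": 0},{"x": 0,"y": 0,"z": 0,"rx": 0,"ry": 0,"rz": -0.5,"claw": 0},{"x": 0,"y": 0,"z": 0,"rx": 0,"ry": 0,"rz": 0,"claw": 0},{"x": 0,"y": 0,"z": 0,"rx": 0,"ry": 0,"rz": 0,"claw": 0}]'

```text
clock: 17.33
position: [0.5709, -0.1621, 0.0607]
orientation: [-0.0, 0.833, 0.554, -0.0]
wrist_force: [-0.6, 0.9, -3.9]
grip_width: 0.0317
finger_force: 60.7
```

```bash
python3 -c "
from h import *
state()"
```

```text
t 17.33 p [ 0.5709 -0.1621  0.0607] yawx 67.28 zaxis [-7.e-04  1.e-04 -1.e+00] F [-0.61  0.95 -3.94] T [ 0.044  0.233 -0.037] w 0.0317 ff 60.7
```

Down-force has fallen back to the hanging weight, so the slot is over the key. Next is lowering gently.

Call:
apply_moves --increments '[{"x": 0,"y": 0,"z": 0,"rx": 0,"ry": 0,"rz": -0.2,"claw": 0},{"x": 0,"y": 0,"z": 0.02,"rx": 0,"ry": 0,"rz": 0,"claw": 0},{"x": 0,"y": 0,"z": 0.02,"rx": 0,"ry": 0,"rz": 0,"claw": 0},{"x": 0,"y": 0,"z": 0,"rx": 0,"ry": 0,"rz": 0,"claw": 0},{"x": 0,"y": 0,"z": 0,"rx": 0,"ry": 0,"rz": 0,"claw": 0}]'

```text
clock: 17.75
position: [0.5712, -0.1621, 0.0593]
orientation: [0.0, 0.827, 0.562, -0.0]
wrist_force: [-0.4, 0.2, -4.4]
grip_width: 0.0314
finger_force: 60.7
```

```bash
python3 -c "
from h import *
state()"
```

```text
t 17.75 p [ 0.5712 -0.1621  0.0593] yawx 68.42 zaxis [-1.e-04 -1.e-04 -1.e+00] F [-0.39  0.16 -4.45] T [-0.009  0.031  0.005] w 0.0314 ff 60.7
```

Call:
apply_moves --increments '[{"x": 0,"y": 0,"z": 0.025,"rx": 0,"ry": 0,"rz": 0,"claw": 0},{"x": 0,"y": 0,"z": 0.025,"rx": 0,"ry": 0,"rz": 0,"claw": 0},{"x": 0,"y": 0,"z": 0.025,"rx": 0,"ry": 0,"rz": 0,"claw": 0},{"x": 0,"y": 0,"z": 0.025,"rx": 0,"ry": 0,"rz": 0,"claw": 0},{"x": 0,"y": 0,"z": 0,"rx": 0,"ry": 0,"rz": 0,"claw": 0},{"x": 0,"y": 0,"z": 0,"rx": 0,"ry": 0,"rz": 0,"claw": 0}]'

```text
clock: 18.25
position: [0.5712, -0.1621, 0.0553]
orientation: [-0.0, 0.827, 0.562, -0.0]
wrist_force: [0.4, -0.3, -4.7]
grip_width: 0.0315
finger_force: 60.7
```

```bash
python3 -c "
from h import *
state()"
```

```text
t 18.25 p [ 0.5712 -0.1621  0.0553] yawx 68.44 zaxis [-1.e-04 -0.e+00 -1.e+00] F [ 0.39 -0.31 -4.69] T [ 0.022  0.044 -0.013] w 0.0315 ff 60.7
```

Call:
apply_moves --increments '[{"x": 0,"y": 0,"z": 0.01,"rx": 0,"ry": 0,"rz": 0,"claw": 0},{"x": 0,"y": 0,"z": 0.01,"rx": 0,"ry": 0,"rz": 0,"claw": 0},{"x": 0,"y": 0,"z": 0.01,"rx": 0,"ry": 0,"rz": 0,"claw": 0},{"x": 0,"y": 0,"z": 0,"rx": 0,"ry": 0,"rz": 0,"claw": 0},{"x": 0,"y": 0,"z": 0,"rx": 0,"ry": 0,"rz": 0,"claw": 0}]'

```text
clock: 18.67
position: [0.5712, -0.1621, 0.0542]
orientation: [0.0, 0.827, 0.562, -0.0]
wrist_force: [0.0, 0.4, -5.2]
grip_width: 0.0316
finger_force: 60.7
```

Call:
apply_moves --increments '[{"x": 0,"y": 0,"z": 0.007,"rx": 0,"ry": 0,"rz": 0,"claw": 0},{"x": 0,"y": 0,"z": 0.007,"rx": 0,"ry": 0,"rz": 0,"claw": 0},{"x": 0,"y": 0,"z": 0,"rx": 0,"ry": 0,"rz": 0,"claw": 0},{"x": 0,"y": 0,"z": 0,"rx": 0,"ry": 0,"rz": 0,"claw": 0}]'

```text
clock: 19.0
position: [0.5713, -0.1622, 0.0538]
orientation: [0.0, 0.827, 0.562, 0.0]
wrist_force: [0.1, 1.0, -1.2]
grip_width: 0.0315
finger_force: 61.0
```

Contact came at the expected home height (TCP 0.0538 against 0.0536). Release and retreat.

Call:
apply_moves --increments '[{"x": 0,"y": 0,"z": 0,"rx": 0,"ry": 0,"rz": 0,"claw": 0.4},{"x": 0,"y": 0,"z": 0,"rx": 0,"ry": 0,"rz": 0,"claw": 0.5},{"x": 0,"y": 0,"z": 0,"rx": 0,"ry": 0,"rz": 0,"claw": 0.7},{"x": 0,"y": 0,"z": 0,"rx": 0,"ry": 0,"rz": 0,"claw": 1},{"x": 0,"y": 0,"z": 0,"rx": 0,"ry": 0,"rz": 0,"claw": 1},{"x": 0,"y": 0,"z": 0,"rx": 0,"ry": 0,"rz": 0,"claw": 1},{"x": 0,"y": 0,"z": 0,"rx": 0,"ry": 0,"rz": 0,"claw": 1},{"x": 0,"y": 0,"z": 0,"rx": 0,"ry": 0,"rz": 0,"claw": 1}]'

```text
clock: 19.67
position: [0.5712, -0.1621, 0.0537]
orientation: [0.0, 0.827, 0.562, 0.0]
wrist_force: [1.0, 0.0, 0.2]
grip_width: 0.0853
finger_force: 0.0
```

Call:
apply_moves --increments '[{"x": 0,"y": 0,"z": -0.3,"rx": 0,"ry": 0,"rz": 0,"claw": 1},{"x": 0,"y": 0,"z": -0.5,"rx": 0,"ry": 0,"rz": 0,"claw": 1},{"x": 0,"y": 0,"z": -0.5,"rx": 0,"ry": 0,"rz": 0,"claw": 1},{"x": 0,"y": 0,"z": -0.5,"rx": 0,"ry": 0,"rz": 0,"claw": 1},{"x": 0,"y": 0,"z": -0.5,"rx": 0,"ry": 0,"rz": 0,"claw": 1},{"x": 0,"y": 0,"z": -0.5,"rx": 0,"ry": 0,"rz": 0,"claw": 1},{"x": 0,"y": 0,"z": -0.5,"rx": 0,"ry": 0,"rz": 0,"claw": 1},{"x": 0,"y": 0,"z": -0.3,"rx": 0,"ry": 0,"rz": 0,"claw": 1},{"x": 0,"y": 0,"z": 0,"rx": 0,"ry": 0,"rz": 0,"claw": 1},{"x": 0,"y": 0,"z": 0,"rx": 0,"ry": 0,"rz": 0,"claw": 1}]'

```text
clock: 20.5
position: [0.5712, -0.1621, 0.1984]
orientation: [0.001, 0.827, 0.562, 0.0]
wrist_force: [-0.7, 0.1, -0.5]
grip_width: 0.0852
finger_force: 0.0
```

```bash
python3 - <<'E'
from h import *
state()
for n in("scene","side"):
    im,d=cams.capture(n); p=cloud(n,d).reshape(-1,3)
    r=np.hypot(p[:,0]-.571,p[:,1]+.1638)
    print(n,"plate z",np.median(p[(r<.036)&(p[:,2]>.035)&(p[:,2]<.06)],0),"hub z",np.median(p[(r<.024)&(p[:,2]>.085)&(p[:,2]<.097)],0))
    cv2.imwrite(f"pics/{n}2.png",cv2.resize(im[150:360,150:360] if n=="scene" else im[130:270,250:420],None,fx=2.8,fy=2.8,interpolation=2))
E
```

```text
t 20.50 p [ 0.5712 -0.1621  0.1984] yawx 68.45 zaxis [ 1.3e-03 -6.0e-04 -1.0e+00] F [-0.71  0.13 -0.47] T [-0.02  -0.04  -0.022] w 0.0852 ff 0.0
scene plate z [ 0.58582975 -0.16305305  0.04544231] hub z [ 0.57808829 -0.16423603  0.08970918]
side plate z [ 0.55893297 -0.15048582  0.04548306] hub z [ 0.56535132 -0.15734236  0.08975664]
```

View pics/scene2.png

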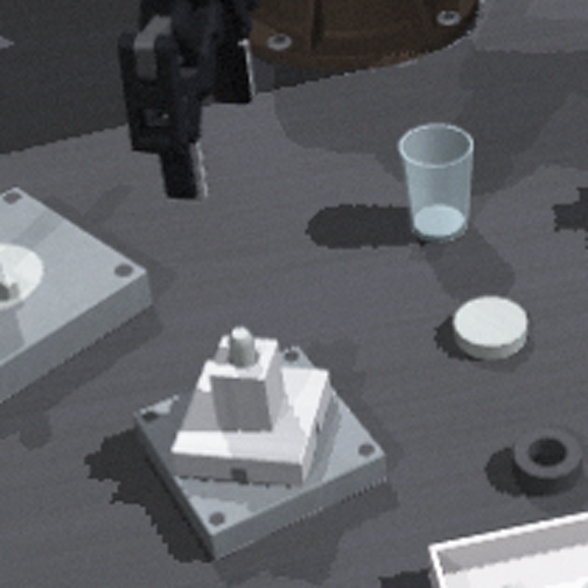

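The platen lies flat on the block at crop position (250,420), with its plate top at about 45.5 mm (46 expected). The rod shows above the hub and the gripper is clear.

```bash
python3 -c "
from bench import hand_in
print(hand_in())"
```

```text
the job is handed in; nothing more can be done
None
```

The platen is on the smaller jig's rod, keyed and flat on its base block, released with the gripper clear, and the job is handed in at about 21 s of the 64 s allowed; the hand-in returned no verdict.

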